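# Fit the pressure spring onto the pickle press rod

### The arm

A 7-joint arm with a two-finger parallel gripper is mounted at the origin on the work surface. World frame = base frame: x ahead of the robot, y to its left, z up, the work surface at z = 0. Lengths are in m, angles in rad, forces in N, time in s.
With the tool pointing down it reaches from about 0.425 to 0.925 m from the base axis. Payload 6.8 kg.
Tool frame: the origin (TCP) lies on the front face of the gripper's body, between the roots of the fingers; the fingertips stand 73 mm ahead of it and the grasp point (between the pads) lies 54 mm ahead of it (env.nose_length is the distance from the TCP to the fingertips, in m); z points along the fingers, y is the direction in which the jaws open and shut (so a half turn about z gives the same grasp; the last joint's range is limited). The gripper opens to 85 mm and grips with 20 to 120 N. Pads are 22 mm wide; open, the fingers measure 114 mm over their backs; the gripper's body (76 mm by 85 mm) begins 54 mm behind the grasp point. The pads swing forward as they close: fully open they stand 13 mm farther back than shut.
Start: joints at [-1.375, 0.477, 0.022, 1.555, -0.011, 1.109, -0.083], TCP at [0.202, 0.644, 0.304] pointing down, gripper open.
Joint ranges: [-2.96, 2.96], [-0.34, 2.1], [-1.41, 1.46], [0.24, 2.44], [-1.37, 4.51], [0.17, 1.92], [-2.96, 2.96]. Speed limits (rad/s): [2.39, 2.39, 3.14, 3.14, 3.14, 3.14, 3.14].

### API

Orientations are given as a unit quaternion [w, x, y, z].
In Python, from cell import env, kin, camera, calibration, job gives the robot as it stands. The module is installed in compiled form; this text tells all that it offers. Calls block until the motion is done:
- env.reach(position, orientation): joint-space move of the TCP to a pose.
- env.movel(position, velocity=0.15, rot=None, stop_force=None): straight line of the TCP; rot=None keeps the orientation; velocity is the mean speed in m/s. With stop_force (N) it stops when the force on the tool has changed by that much, and returns True; else False.
- env.goto_joints(angles): joint-space move.
- env.grip(opening, f_grip=None): finger opening in m; f_grip is the grip in N (None keeps the last); returns when the fingers have stopped.
- env.dwell(seconds).
- kin.inverse_kinematics(position, orientation): joint angles nearest the present ones, or None.
- env.get_state(): the state.
- camera(name): name is "scene" or "top" or "wrist"; returns (picture, depth): 480x640x3 uint8, blue, green, red; 480x640 float32, m along the optical axis (not along the pixel's ray), 0 where there is no reading.
- calibration(name): a dict with "fx", "fy", "cx", "cy" (pixels), "k1" (the pictures are not rectified: a ray, as slopes to the right and down, at radius r is drawn at 1 + k1 r^2 times it, then the intrinsics apply), "rvec" (rotation vector, rad) and "tvec" (3), from world to camera coordinates, as OpenCV has them. Camera axes: x right, y down, z forward; pixel columns grow to the right and rows downward; lengths in m; the calibration is good to about 2 mm. A picture is of the moment at which its call begins: read the wrist's pose just before it. calibration takes no time and is no camera call; for the wrist camera it gives the pose at the moment of the call.
A pose or a line that the arm cannot do raises env.PlanningError and nothing moves.
- job.job_done(): hands the job in, once; it reports no verdict.
The state is a dict: "time": time; "qpos": joint angles; "joint_velocities": joint speeds; "joint_torque": joint torques, N m; "tcp_pos": TCP position; "orientation": TCP orientation; "force": force on the tool from outside, world axes, zero at the start; "torque": the same for the moment, N m; "opening": finger opening in m.
Only numpy, scipy, OpenCV 4.12 (cv2) and the standard library are available. Lean on these libraries where they do the work, as an engineer would, in place of code of your own. Each camera call takes 0.05 s, during which the arm holds its last target. There are 200 camera calls.

### The job

Lift the coil spring off the wire rest on the spinning turntable and stand it upright, tang end down, on the round cork mat, and let go. Then take it again and thread it over the slotted rod of the pickle press; if the tang snags on the rod end, twist the spring slightly until it drops into the slot, without forcing it. Keep hold of it until it is fully down on its seat, then let go, and leave the jars, the red scoop and the wooden paddle where they are.

Things in the scene. Friction and masses are not known exactly. Their poses are not given: they have to be found in the camera images.
- spring: Rigid steel coil spring, outer diameter 30, bore 23, length 70, about 70 g. Origin: centre of its tang end; z along its axis towards the plain end. A straight brass tang 3 thick crosses the bore along the spring's y, its centre line 3 above the origin. Flats on the outside face y and every 30 degrees from there. Starts leaning 45 degrees in the wire rest, tang end low.
- spring_mid (a point): Middle of the spring on its axis, 35 from either end, axes as the spring; about 65 above the worktop at the start. The plain end leans towards the turntable's +x. The two wires of the rest lie under the spring, at most 12 to either side of its axis, so fingers can straddle it from straight above and lift it straight up.
- turntable: Wooden turntable, diameter 220, top 25 above the worktop, about 0.9 kg, spins about the vertical with hardly any friction. Origin: on the worktop under its centre, z up; turns with it. The wire rest is on its -x half (spring's middle 45 from the centre), a blue pot with cork lid (54 wide, top at 74) is fixed on its +x half.
- mat: Round cork mat, fixed to the worktop, diameter 110, 4 thick; origin at the centre of its underside, z up.
- press: Pickle press, fixed: beige disc, diameter 120, 12 thick, with two ears reaching 83 from its centre and two red stripes, all along its y axis. Origin: centre of its underside on the worktop, z up. In its middle a round white seat, diameter 48, top 20 above the worktop, and on it an upright dark slotted rod.
- seat (a point): Centre of the seat's top face, on the rod's axis, 20 above the worktop, axes as the press. The tang end of the spring finally rests here. The tang goes into the rod's slot either way round, within about 0.2 rad.
- rod_tip (a point): Centre of the rod's end, 50 above the seat, axes as the press. The rod is two prongs with a slot 6 wide between them, running along the press's y, open at the top and right down to the seat. Over the prongs the rod measures 15 in x and 11 in y; the last 4 are slimmer (12 by 6).
- jar_a: Glass jar with lever lid, diameter 84, 119 high with its wire, 0.55 kg, loose; origin under its centre. Leave alone.
- jar_b: A second such jar, leave alone.
- scoop: Small red plastic scoop, 115 long along its y, 42 wide, 26 high, loose; origin about its middle on the worktop. Leave alone.
- paddle: Flat wooden paddle, 213 long along its y, 45 wide, 10 thick, loose; origin about its middle on the worktop. Leave alone.
There are look-alikes about, which are no part of the job. There is more than one size of the mat; the job needs the middle-sized.

How it is judged:
By the outcome, as a careful person would: the job done as asked, in the order asked, and still so for the second after the job is handed in, with the robot touching nothing.
It also fails if it takes over 58 s, if anything falls off the work surface, if the arm or the gripper's body presses on something with over 40 N, if the wrist force passes 120 N, or if a joint passes its speed limit or range.

## Working session

There is one attempt and no reset: what is moved stays moved. The work goes in short steps, each a Python script; the robot and the scene stay as the last script left them, time stands still between calls to the robot, and variables do not carry over. Pictures are saved under pics/ and viewed, about 8 in all and at most 12, crops included, and the job is handed in when it is done.

```bash
ls; mkdir -p pics
cat > h.py <<'E'
import numpy as np, cv2
from cell import env, kin, camera, calibration, job
def K(c): return np.array([[c['fx'],0,c['cx']],[0,c['fy'],c['cy']],[0,0,1.]])
def ray(c,u,v):
    xd=np.array([(u-c['cx'])/c['fx'],(v-c['cy'])/c['fy']]); x=xd.copy()
    for _ in range(20): x=xd/(1+c['k1']*(x@x))
    R=cv2.Rodrigues(np.array(c['rvec'],float))[0]; t=np.array(c['tvec'],float).ravel()
    return -R.T@t, R.T@np.array([x[0],x[1],1.])
def onplane(c,u,v,z):
    o,d=ray(c,u,v); return o+d*(z-o[2])/d[2]
def bydepth(c,u,v,D):
    o,d=ray(c,u,v); return o+d*D
def proj(c,P):
    R=cv2.Rodrigues(np.array(c['rvec'],float))[0]; p=R@np.array(P,float)+np.array(c['tvec'],float).ravel()
    x=p[:2]/p[2]; x=x*(1+c['k1']*(x@x)); return np.array([c['fx']*x[0]+c['cx'],c['fy']*x[1]+c['cy']])
def tri(obs):
    A=np.zeros((3,3));b=np.zeros(3)
    for c,u,v in obs:
        o,d=ray(c,u,v); d=d/np.linalg.norm(d); M=np.eye(3)-np.outer(d,d); A+=M;b+=M@o
    return np.linalg.solve(A,b)
def snap(name,tag):
    c=calibration(name); im,D=camera(name); cv2.imwrite(f'pics/{tag}.png',im); np.savez(f'pics/{tag}.npz',D=D,**c); return c,im,D
def load(tag):
    z=np.load(f'pics/{tag}.npz'); return {k:z[k] for k in z.files if k!='D'},cv2.imread(f'pics/{tag}.png'),z['D']
E
python3 - <<'E'
from h import *
for n in ('scene','top'):
    c,im,D=snap(n,n+'0'); print(n,c, ray(c,320,240))
s=env.get_state(); print(s)
E
```

```text
pics
scene {'fx': 480.4633225919557, 'fy': 480.4633225919557, 'cx': 326.61781579916493, 'cy': 249.41461668290563, 'k1': -0.02380066356324045, 'rvec': array([ 2.13694527,  1.0877555 , -0.46482267]), 'tvec': array([-0.36442452, -0.26737015,  1.70429474])} (array([ 1.35409265, -0.52027749,  1.00232581]), array([-0.59968121,  0.41037181, -0.68742353]))
top {'fx': 474.06067630258593, 'fy': 474.06067630258593, 'cx': 317.3998255089874, 'cy': 243.20229660541915, 'k1': -0.025170509535335818, 'rvec': array([ 2.18672041, -2.19254691,  0.10400033]), 'tvec': array([-0.00397896,  0.56378459,  1.14282581])} (array([0.47297789, 0.01430063, 1.18321897]), array([ 0.08465927, -0.02247772, -0.9961944 ]))
{'time': 0.1, 'qpos': array([-1.37511843,  0.47770148,  0.02233744,  1.55632759, -0.01150188,
        1.10929835, -0.08312532]), 'joint_velocities': array([-2.32561262e-04, -1.30299182e-03, -5.66234643e-05, -2.18102454e-03,
       -2.01957538e-05, -1.30433623e-03,  1.62641690e-03]), 'joint_torque': array([ 4.26351922e-03, -5.97754097e+01,  1.61371004e+00, -2.81953937e+01,
        1.28402200e-02,  5.14561980e-03,  7.22070297e-06]), 'tcp_pos': array([0.20178793, 0.64370883, 0.30304399]), 'orientation': array([-6.59783734e-05,  1.51306168e-01,  9.88486620e-01, -8.00651422e-04]), 'force': array([-0.06075721,  0.81622635,  0.03815651]), 'torque': array([-0.00863311,  0.02577181,  0.02256022]), 'opening': 0.08547482686333528}
```

View pics/top0.png

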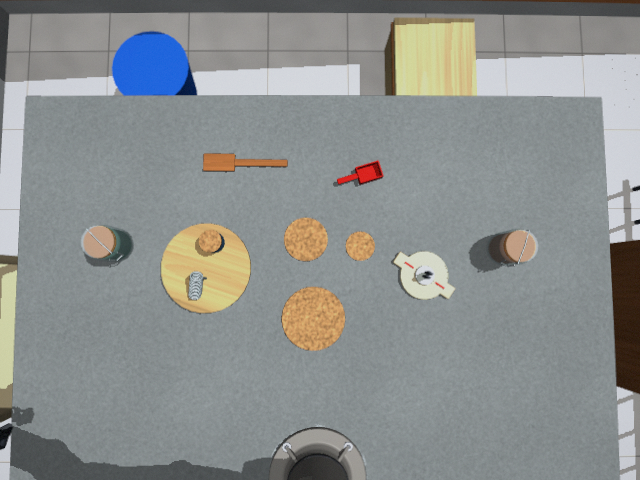

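View pics/scene0.png

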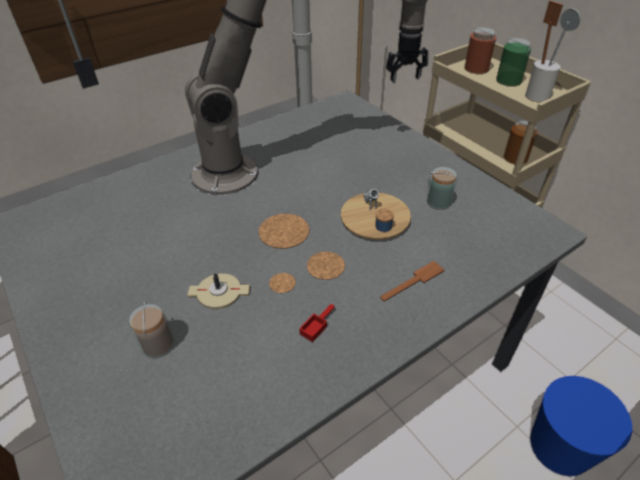

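Top view: turntable (206,268) with spring (196,286) and pot (209,241). The mats are (313,319) ~63 px, (306,239) ~43 px and (361,246) ~29 px. At ~400 px/m the middle one is (306,239). The press is at (424,275). Next I'll measure these and check whether the turntable turns.

```bash
cat > m.py <<'E'
from h import *
import sys
def masks(im):
    hsv=cv2.cvtColor(im,cv2.COLOR_BGR2HSV); return hsv
def blobs(c,im,lo,hi,z,amin=60,box=None):
    m=cv2.inRange(cv2.cvtColor(im,cv2.COLOR_BGR2HSV),lo,hi)
    if box is not None:
        k=np.zeros_like(m); x0,y0,x1,y1=box; k[y0:y1,x0:x1]=255; m&=k
    cs,_=cv2.findContours(m,cv2.RETR_EXTERNAL,cv2.CHAIN_APPROX_NONE); out=[]
    for q in cs:
        if cv2.contourArea(q)<amin or len(q)<8: continue
        e=cv2.fitEllipse(q); out.append((e,cv2.contourArea(q)))
    return out
E
python3 - <<'E'
from m import *
env.dwell(0.5)
c,im,D=snap('top','top1'); _,im0,_=load('top0')
d=cv2.absdiff(im,im0).max(2); print('diff in tt box',(d[215:320,155:255]>40).sum(), d[215:320,155:255].max(), (d>40).sum())
for z in (.004,):
  for e,a in blobs(c,im,(5,90,60),(25,255,255),z,200):
    (u,v),(a1,a2),_=e
    if 100<v<360: print('orange',np.round(e[0],1),np.round(e[1],1),a,onplane(c,u,v,z).round(3), 'diam', a1/c['fx']*(1.18),a2/c['fx']*1.18)
for nm,lo,hi,z in (('beige',(15,25,120),(35,110,255),.012),('red',(0,120,80),(4,255,255),.012)):
  for e,a in blobs(c,im,lo,hi,z,15):
    u,v=e[0]; print(nm,np.round(e[0],1),np.round(e[1],1),a,onplane(c,u,v,z).round(3))
for n,(u,v) in dict(tt=(206,268),spring=(196,286),pot=(209,241),press=(424,275),jarb=(518,246),jara=(100,242)).items():
  dd=D[v-3:v+4,u-3:u+4]; print(n,bydepth(c,u,v,np.median(dd)).round(3),onplane(c,u,v,.025).round(3))
E
```

```text
diff in tt box 0 7 28
orange [312.9 318.2] [62.4 62.6] 3066.5 [0.38  0.006 0.004] diam 0.1552645417971869 0.1558512936398229
orange [359.8 245.6] [27.8 28.3] 615.5 [ 0.559 -0.112  0.004] diam 0.06910726341857447 0.0704436967550713
orange [207.7 264.7] [80.7 83.5] 4899.5 [0.512 0.267 0.004] diam 0.2008350318579518 0.20772262910190517
orange [305.3 239. ] [42.2 42.7] 1415.5 [0.576 0.024 0.004] diam 0.10509533170829495 0.10637746149124232
orange [228.5 162.2] [15.7 99.6] 809.5 [0.771 0.218 0.004] diam 0.03900873075486274 0.24794440429616965
beige [446.2 294.1] [ 7.2 13. ] 41.0 [ 0.438 -0.324  0.012]
beige [411.9 288.5] [ 9.9 31.7] 83.0 [ 0.452 -0.239  0.012]
beige [410.3 280. ] [ 9.7 12.9] 17.5 [ 0.473 -0.235  0.012]
beige [  7.3 309.3] [ 15.  232.9] 1912.0 [0.403 0.756 0.012]
beige [402.3 259.5] [13.3 19.2] 44.0 [ 0.524 -0.216  0.012]
beige [204.  268.7] [85.3 88.8] 4952.0 [0.502 0.274 0.012]
beige [435.   56.2] [90.6 95.4] 6190.0 [ 1.049 -0.311  0.012]
red [365.2 172.6] [16.7 48.4] 479.0 [ 0.742 -0.126  0.012]
tt [0.504 0.266 0.024] [0.504 0.266 0.025]
spring [0.461 0.276 0.083] [0.46  0.29  0.025]
pot [0.565 0.249 0.073] [0.569 0.26  0.025]
press [ 0.485 -0.267  0.024] [ 0.485 -0.266  0.025]
jarb [ 0.549 -0.462  0.116] [ 0.556 -0.503  0.025]
jara [0.56  0.487 0.114] [0.568 0.526 0.025]
```

```bash
cat >> h.py <<'E'
from scipy.spatial.transform import Rotation as Rn
def q_of(R):
    q=Rn.from_matrix(R).as_quat(); return np.array([q[3],q[0],q[1],q[2]])
def Rtool(z,y):
    z=np.array(z,float);z/=np.linalg.norm(z); y=np.array(y,float); y-=z*(y@z); y/=np.linalg.norm(y)
    return np.column_stack([np.cross(y,z),y,z])
def R_now():
    q=env.get_state()['orientation']; return Rn.from_quat([q[1],q[2],q[3],q[0]]).as_matrix()
E
python3 - <<'E'
from h import *
c=calibration('wrist'); s=env.get_state(); R=R_now()
o,d=ray(c,320,240); print('cam in tool',R.T@(o-s['tcp_pos']),'view dir',R.T@d,'right',R.T@(ray(c,420,240)[1]-d), c['fx'])
print('jaw y now',R[:,1])
y=np.array([0.25,.968,0])
for sgn in (1,-1):
  for p in ((.461,.276),(.576,.024),(.485,-.267)):
    q=kin.inverse_kinematics([*p,.25],q_of(Rtool([0,0,-1],sgn*y))); print(sgn,p,None if q is None else np.round(q,2))
# tilted pose on mat: tool z pointing +r dir & down 45, for various horizontal headings
for a in np.arange(0,360,30):
    h=np.array([np.cos(np.radians(a)),np.sin(np.radians(a)),0]); z=h-np.array([0,0,1]); z/=2**.5
    r=[]
    for sgn in (1,-1):
        yy=sgn*np.cross([0,0,1],h); q=kin.inverse_kinematics(np.array([.576,.024,.045])-.054*z,q_of(Rtool(z,yy))); r.append(None if q is None else np.round(q,2))
    print(a,r)
E
```

```text
cam in tool [ 0.07237566 -0.00106381 -0.06938544] view dir [-0.29443655  0.00616694  0.9557058 ] right [-3.91038345e-05  2.61559422e-01  2.62304996e-04] 382.722525504191
jaw y now [2.99187240e-01 9.54194415e-01 1.15611074e-04]
1 (0.461, 0.276) [-0.8   0.31  0.18  1.95 -0.07  0.88  0.73]
1 (0.576, 0.024) [-0.51  0.4   0.46  1.87 -0.22  0.92  1.37]
1 (0.485, -0.267) [-0.4   0.56  1.09  1.95 -0.59  1.    2.29]
-1 (0.461, 0.276) [-1.25  0.39  0.75  1.98 -0.33  0.9  -2.15]
-1 (0.576, 0.024) [-0.86  0.55  0.98  1.89 -0.54  0.99 -1.46]
-1 (0.485, -0.267) [-0.39  0.55  1.07  1.95 -0.58  0.99 -0.87]
0 [array([ 0.06,  0.62, -0.34,  2.42,  2.69,  0.73, -1.24]), array([ 0.44,  0.74, -0.79,  2.4 ,  2.48,  0.84,  2.29])]
30 [array([ 1.01,  1.04, -1.18,  2.3 ,  2.41,  0.48,  0.14]), array([ 0.88,  0.87, -0.98,  2.31,  2.79,  0.38,  2.79])]
60 [array([ 0.67,  0.75, -0.57,  2.11, -1.21,  0.41, -2.25]), array([ 0.67,  0.75, -0.57,  2.11, -1.21,  0.41,  0.89])]
90 [array([-0.23,  0.9 ,  0.64,  1.9 , -1.3 ,  1.36, -1.93]), array([ 0.15,  0.77,  0.1 ,  1.87, -1.02,  1.04,  1.02])]
120 [array([-0.46,  1.2
[... 244 characters left out ...]
  0.73,  1.39, -0.53,  1.68, -1.22]), array([-0.2 ,  0.99,  0.15,  1.36, -0.17,  1.59,  1.58])]
210 [array([-0.65,  1.09,  0.7 ,  1.44, -0.27,  1.52, -0.96]), array([-0.31,  0.96,  0.09,  1.41,  0.14,  1.53,  1.81])]
240 [array([-0.82,  1.02,  0.68,  1.62, -0.03,  1.23, -0.74]), array([-0.4 ,  0.88,  0.02,  1.58,  0.44,  1.36,  1.99])]
270 [array([-0.94,  0.91,  0.63,  1.86,  0.29,  0.87, -0.66]), array([-0.48,  0.78, -0.03,  1.83,  0.78,  1.13,  2.08])]
300 [array([-1.04,  0.82,  0.64,  2.13,  0.81,  0.47, -0.8 ]), array([-0.54,  0.69, -0.01,  2.1 ,  1.22,  0.86,  2.05])]
330 [array([-0.65,  0.64,  0.19,  2.34,  2.  ,  0.6 , -1.42]), array([-0.49,  0.62,  0.01,  2.33,  1.96,  0.69,  1.81])]
```

Run:
```python
from h import *
y=np.array([-0.25,-.968,0]); R=Rtool([0,0,-1],y)
env.reach([.47,.31,.25],q_of(R)); snap('wrist','w1')
env.movel([.47,.24,.25],0.2); snap('wrist','w2')
print(env.get_state()['time'])
a=cv2.imread('pics/w1.png');b=cv2.imread('pics/w2.png')
cv2.imwrite('pics/w12.png',np.hstack([a[60:440,120:520],b[60:440,120:520]]))
```

```text
3.0583
```

View pics/w12.png

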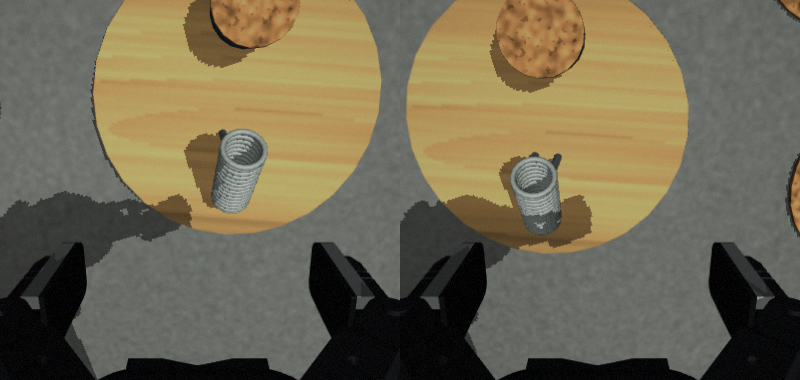

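Run:
```python
from h import *
obs=[];pot=[];ttc=[];clouds=[]
vis=[]
for tag,seed in (('w1',(364,209)),('w2',(256,233))):
    c,im,D=load(tag); hsv=cv2.cvtColor(im,cv2.COLOR_BGR2HSV)
    m=cv2.inRange(hsv,(0,0,0),(180,75,255))
    box=np.zeros_like(m); box[seed[1]-30:seed[1]+75,seed[0]-40:seed[0]+40]=255; m&=box
    vv,uu=np.nonzero(m); P=np.array([bydepth(c,u,v,D[v,u]) for u,v in zip(uu,vv) if D[v,u]>0])
    P=P[P[:,2]>.03]; clouds.append(P)
    print(tag,len(P),'z pct',np.percentile(P[:,2],[2,50,98]).round(3))
    mm=np.zeros_like(m); 
    for u,v in zip(uu,vv):
        if D[v,u]>0 and bydepth(c,u,v,D[v,u])[2]>.05: mm[v,u]=255
    cnt=max(cv2.findContours(mm,cv2.RETR_EXTERNAL,cv2.CHAIN_APPROX_NONE)[0],key=cv2.contourArea)
    # rim: upper part of contour above seed row fit circle-ish ellipse
    pts=cnt[:,0,:]; top=pts[pts[:,1]<=seed[1]+2]; 
    (u,v),r=cv2.minEnclosingCircle(top); w=top[:,0].max()-top[:,0].min(); u=(top[:,0].max()+top[:,0].min())/2
    print('rim top row',top[:,1].min(),'cols',top[:,0].min(),top[:,0].max(),'width m',w/c['fx']*.25)
    obs.append((c,u,float(seed[1])))
    # pot lid: cork
    k=cv2.inRange(hsv,(5,120,60),(15,255,255)); 
    b=np.zeros_like(k); b[0:150,300 if tag=='w1' else 200: 430 if tag=='w1' else 320]=255;k&=b
    k=cv2.morphologyEx(k,cv2.MORPH_CLOSE,np.ones((9,9)))
    q=max(cv2.findContours(k,cv2.RETR_EXTERNAL,cv2.CHAIN_APPROX_NONE)[0],key=cv2.contourArea)
    e=cv2.fitEllipse(q); print('lid',np.round(e,1) if 0 else e); pot.append((c,*e[0]))
    print(' lid on plane .074',onplane(c,*e[0],.074).round(4))
print('rim tri',tri(obs).round(4))
for o in obs: print(onplane(*o,.0897).round(4))
print('pot tri',tri(pot).round(4))
# turntable centre from top pic
c,im,D=load('top1'); hsv=cv2.cvtColor(im,cv2.COLOR_BGR2HSV)
m=cv2.inRange(hsv,(8,60,100),(30,255,255)); m[:,:150]=0;m[:,260:]=0;m[:210]=0;m[330:]=0
q=np.vstack(cv2.findContours(m,cv2.RETR_EXTERNAL,cv2.CHAIN_APPROX_NONE)[0]); h=cv2.convexHull(q); e=cv2.fitEllipse(h)
print('tt',e,onplane(c,*e[0],.025).round(4))
for tag in('w2',):
    c,im,D=load(tag); hsv=cv2.cvtColor(im,cv2.COLOR_BGR2HSV); m=cv2.inRange(hsv,(8,60,60),(30,255,255)); m[:,:118]=0; m[:, 415:]=0; m[320:]=0
    q=max(cv2.findContours(m,cv2.RETR_EXTERNAL,cv2.CHAIN_APPROX_NONE)[0],key=cv2.contourArea)[:,0]
    q=q[(q[:,1]>3)&(q[:,0]>122)&(q[:,0]<412)]
    X=np.array([onplane(c,u,v,.025)[:2] for u,v in cv2.convexHull(q)[:,0].astype(float)])
    A=np.c_[2*X,np.ones(len(X))]; s=np.linalg.lstsq(A,(X**2).sum(1),rcond=None)[0]; print('tt w2',s[:2],np.sqrt(s[2]+s[:2]@s[:2]))
P=np.vstack(clouds); P=P[P[:,2]>.05]; np.save('cloud.npy',P)
print('cloud mean',P.mean(0).round(4))
for z0 in np.arange(.05,.11,.01):
    S=P[(P[:,2]>=z0)&(P[:,2]<z0+.01)]
    if len(S)>5: print(round(z0,2),len(S),S.min(0).round(4),S.max(0).round(4))
```

```text
w1 3408 z pct [0.049 0.077 0.098]
rim top row 189 cols 339 387 width m 0.03135430814842016
lid ((374.202880859375, 58.59458541870117), (87.29251861572266, 96.70610809326172), 18.277284622192383)
 lid on plane .074 [0.5678 0.2499 0.074 ]
w2 3143 z pct [0.046 0.076 0.098]
rim top row 217 cols 230 278 width m 0.03135430814842016
lid ((259.7451171875, 91.25274658203125), (85.94169616699219, 92.5007553100586), 162.23667907714844)
 lid on plane .074 [0.5675 0.249  0.074 ]
rim tri [0.4845 0.2764 0.0838]
[0.4848 0.2768 0.0897]
[0.4871 0.2749 0.0897]
pot tri [0.568  0.2494 0.071 ]
tt ((205.29457092285156, 267.8788757324219), (89.01494598388672, 90.85612487792969), 47.07267761230469) [0.5038 0.2678 0.025 ]
tt w2 [0.50534354 0.26937495] 0.10900651880848845
cloud mean [0.4691 0.2815 0.0762]
0.05 866 [0.429  0.2653 0.05  ] [0.4884 0.3037 0.06  ]
0.06 1246 [0.4376 0.2653 0.06  ] [0.4848 0.3003 0.07  ]
0.07 1568 [0.4476 0.2655 0.07  ] [0.4958 0.2974 0.08  ]
0.08 1557 [0.4578 0.2619 0.08  ] [0.4958 0.2945 0.09  ]
0.09 1101 [0.4661 0.2629 0.09  ] [0.4892 0.2914 0.0996]
```

```bash
cat >> h.py <<'E'
SP=np.array([.462,.2825,.065]); AX=np.array([np.cos(np.radians(17.4)),-np.sin(np.radians(17.4)),0])
MAT=np.array([.576,.024])
def tilted(a):
    h=np.array([np.cos(np.radians(a)),np.sin(np.radians(a)),0]); z=(h-np.array([0,0,1]))/2**.5
    return z,Rtool(z,-np.cross([0,0,1],h))
E
python3 - <<'E'
from h import *
R=Rtool([0,0,-1],[AX[1],-AX[0],0]); print('x',R[:,0],AX)
assert R[:,0]@AX>.99
env.reach([SP[0],SP[1],.22],q_of(R))
hit=env.movel([SP[0],SP[1],SP[2]+.054],0.12,stop_force=8); print('hit',hit)
env.grip(0.02,f_grip=35)
s=env.get_state(); print('open',s['opening'],s['tcp_pos'],s['force'],s['time'])
if .026<s['opening']<.034:
    env.movel([SP[0],SP[1],.25],0.12); s=env.get_state(); print('after lift',s['opening'],s['force'],np.round(s['qpos'],2),s['time'])
    snap('wrist','w3')
    for a in range(0,360,30):
        z,Rt=tilted(a); q=kin.inverse_kinematics(np.r_[MAT,.09]-.054*z,q_of(Rt))
        print(a,None if q is None else (np.round(q,2),np.abs(q-s['qpos']).max().round(2)))
E
```

```text
x [ 0.95424033 -0.29904079  0.        ] [ 0.95424033 -0.29904079  0.        ]
hit False
open 0.02941833611522489 [0.46211402 0.28319448 0.11953144] [-1.73814529  1.14997688  5.09202841] 4.925
after lift 0.029519545292701153 [ 0.47444335 -0.01032466 -0.2941747 ] [-1.27  0.4   0.78  1.97 -0.35  0.91 -2.19] 6.1667
0 (array([-0.08,  0.48, -0.18,  2.43,  2.71,  0.59,  1.82]), np.float64(4.01))
30 (array([ 0.57,  0.57, -0.6 ,  2.33,  3.6 ,  0.35,  1.76]), np.float64(3.95))
60 (array([ 0.79,  0.7 , -0.72,  2.1 , -0.94,  0.39,  0.59]), np.float64(2.78))
90 (array([ 0.43,  0.71, -0.28,  1.85, -0.76,  0.94,  0.77]), np.float64(2.95))
120 (array([ 0.13,  0.8 ,  0.03,  1.62, -0.63,  1.34,  1.02]), np.float64(3.21))
150 (array([-0.  ,  0.89,  0.05,  1.43, -0.37,  1.55,  1.24]), np.float64(3.43))
180 (array([ 0.4 ,  1.15, -0.99,  1.3 ,  0.51,  1.83,  0.95]), np.float64(3.14))
210 (array([ 0.19,  1.04, -0.79,  1.37,  0.63,  1.83,  1.38]), np.float64(3.57))
240 (array([ 0.2 ,  1.07, -0.99,  1.53,  0.99,  1.88,  1.59]), np.float64(3.78))
270 (array([ 0.27,  1.11, -1.19,  1.77,  1.34,  1.91,  1.81]), np.float64(4.0))
300 (array([-1.32,  1.01,  1.1 ,  2.14, -0.2 ,  0.37, -2.95]), np.float64(0.76))
330 (array([-1.13,  0.72,  0.83,  2.37,  2.38,  0.25,  1.27]), np.float64(3.46))
```

View pics/w3.png

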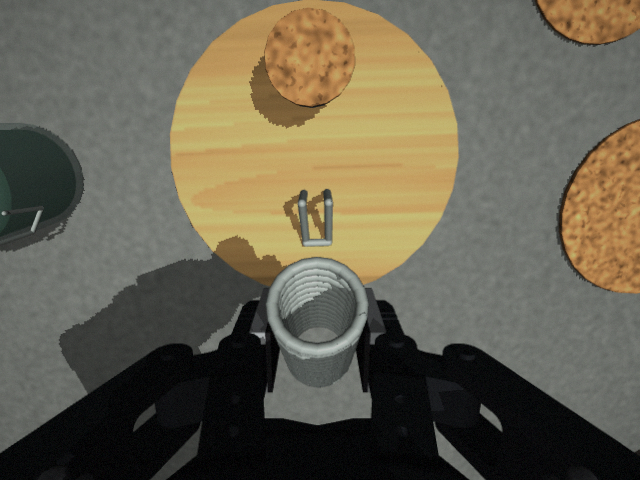

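w3 shows the spring in the pads, with its rim at (318,306). The empty rest (315,220) and pot (310,57) are undisturbed. Next: measure how the spring sits in the hand, and the mat and press from two views.

Run:
```python
from h import *
c,im,D=load('w3'); R=R_now(); t=env.get_state()['tcp_pos']
m=np.zeros((480,640),np.uint8); cv2.ellipse(m,(318,306),(54,52),0,0,360,255,-1)
hsv=cv2.cvtColor(im,cv2.COLOR_BGR2HSV); m&=cv2.inRange(hsv,(0,0,90),(180,60,255))
vv,uu=np.nonzero(m); P=np.array([R.T@(bydepth(c,u,v,D[v,u])-t) for u,v in zip(uu,vv) if D[v,u]>0])
a=np.array([1,0,-1.])/2**.5
for it in range(6):
    p=P@a; top=np.percentile(p,99.5); S=P[(p>top-.003)]
    cc=S.mean(0); n=np.linalg.svd(S-cc)[2][2]; n*=np.sign(n@a); a=n
    print(len(S),n.round(3),'tilt from tool z',np.degrees(np.arccos(-n[2])).round(1),'rim ctr',((S.max(0)+S.min(0))/2).round(4))
# mat & press: two views
ct,it,_=load('top1'); cs,is_,Ds=load('scene0')
def cork(im,box):
    m=cv2.inRange(cv2.cvtColor(im,cv2.COLOR_BGR2HSV),(4,70,50),(25,255,255)); k=np.zeros_like(m); x0,y0,x1,y1=box;k[y0:y1,x0:x1]=255
    q=np.vstack(cv2.findContours(m&k,cv2.RETR_EXTERNAL,cv2.CHAIN_APPROX_NONE)[0]); return cv2.fitEllipse(cv2.convexHull(q))
e1=cork(it,(275,210,335,265)); e2=cork(is_,(303,248,348,282)); print('mat',e1,e2,tri([(ct,*e1[0]),(cs,*e2[0])]).round(4),onplane(cs,*e2[0],.004).round(4))
# crop for confirmation
crop=np.hstack([cv2.resize(it[200:360,250:470],(440,320),interpolation=cv2.INTER_CUBIC),cv2.resize(is_[170:330,170:350],(360,320),interpolation=cv2.INTER_CUBIC)])
cv2.imwrite('pics/crop1.png',crop)
```

```text
3044 [ 0.709 -0.007 -0.705] tilt from tool z 45.2 rim ctr [0.0236 0.0009 0.0308]
3046 [ 0.71  -0.008 -0.704] tilt from tool z 45.2 rim ctr [0.0237 0.0009 0.0308]
3045 [ 0.71  -0.008 -0.704] tilt from tool z 45.2 rim ctr [0.0237 0.0009 0.0308]
3044 [ 0.71  -0.008 -0.704] tilt from tool z 45.2 rim ctr [0.0237 0.0009 0.0308]
3044 [ 0.71  -0.008 -0.704] tilt from tool z 45.2 rim ctr [0.0237 0.0009 0.0308]
3044 [ 0.71  -0.008 -0.704] tilt from tool z 45.2 rim ctr [0.0237 0.0009 0.0308]
mat ((305.3480224609375, 238.9348602294922), (43.242469787597656, 43.74421310424805), 82.54013061523438) ((325.39520263671875, 265.17633056640625), (27.81073760986328, 37.824214935302734), 87.98995208740234) [0.577  0.0259 0.0038] [0.578  0.0275 0.004 ]
```

View pics/crop1.png

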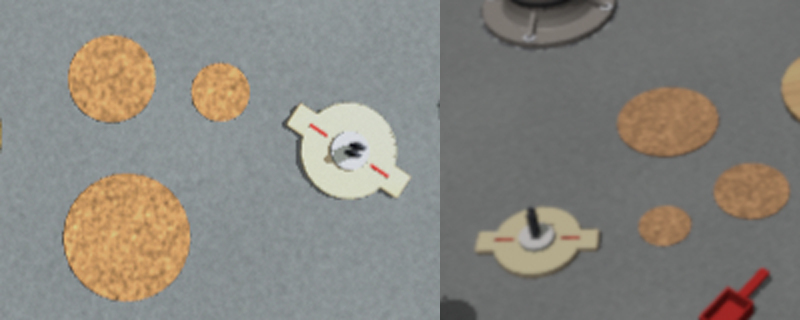

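The enlarged crop confirms the middle-sized mat, diameter ~107 mm, at top-picture (306,239), position (0.577, 0.026) and height 3.8 mm. The press carries a white seat, dark rod and red stripes. Spring tilt in the hand is 45.2°. Placing it now.

Run:
```python
from h import *
M=np.array([.577,.026]); off=np.array([-.001,.001,.0554])
z,R=tilted(60)
tcp=lambda h: np.r_[M,h]-R@off
env.reach(tcp(.20),q_of(R)); print(env.get_state()['time'])
env.movel(tcp(.050),0.12)
hit=env.movel(tcp(.033),0.02,stop_force=3)
s=env.get_state(); mid=s['tcp_pos']+R_now()@off; print('hit',hit,'mid',mid.round(4),s['force'].round(2),s['opening'],s['time'],np.round(s['qpos'],2))
np.save('mid.npy',mid)
snap('scene','s2'); c,im,D=snap('top','t2')
u,v=proj(calibration('scene'),mid).astype(int); a=cv2.imread('pics/s2.png')[v-45:v+45,u-50:u+50]
u,v=proj(calibration('top'),mid).astype(int); b=im[v-45:v+45,u-50:u+50]
cv2.imwrite('pics/place.png',cv2.resize(np.hstack([a,b]),(800,360),interpolation=cv2.INTER_CUBIC))
```

```text
8.5833
hit True mid [0.5772 0.0258 0.0386] [-0.58  0.24  3.25] 0.02898250831912244 10.5833 [ 0.55  0.72 -0.42  2.11 -1.35  0.49  1.  ]
```

View pics/place.png

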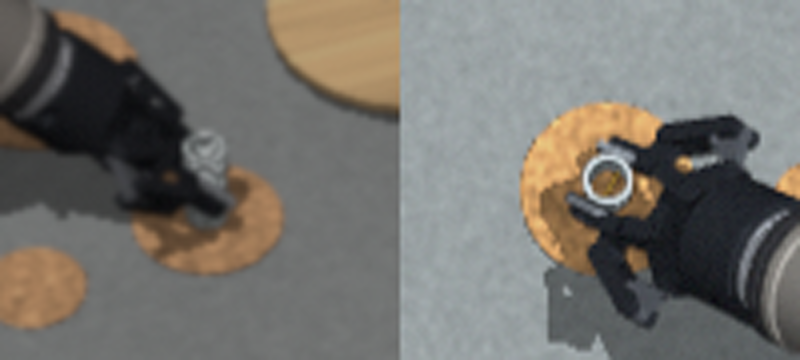

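Force contact at mid height 38.6 mm (expected 39). Both crops show the spring upright on the middle mat. Releasing, backing off and looking down the bore, then at the press.

Run:
```python
from h import *
R=R_now(); z=R[:,2]; p=env.get_state()['tcp_pos']
env.grip(0.04); env.grip(0.085)
env.movel(p-.12*z,0.15)
mid=np.load('mid.npy'); q0=env.get_state()['qpos']
best=None
for a in range(0,360,15):
    x=np.array([np.cos(np.radians(a)),np.sin(np.radians(a)),0]); Rt=Rtool([0,0,-1],[x[1],-x[0],0])
    P=np.r_[mid[:2]-.072*x[:2],.24]; q=kin.inverse_kinematics(P,q_of(Rt))
    if q is None: continue
    d=np.abs(q-q0).max()
    if best is None or d<best[0]: best=(d,a,P,Rt,q)
print(best[0],best[1],np.round(best[4],2)); np.save('x.npy',best[1])
env.reach(best[2],q_of(best[3])); c,im,D=snap('wrist','w4')
uv=proj(c,np.r_[mid[:2],.074]); print('expected rim px',uv,env.get_state()['time'])
u,v=uv.astype(int); a=im[max(0,v-75):v+75,u-100:u+100]
# press
env.reach(np.r_[.485,-.267,.24]-.03*best[3][:,0],q_of(best[3])); c,im,D=snap('wrist','w5'); print(env.get_state()['time'],np.round(env.get_state()['qpos'],2))
cv2.imwrite('pics/v45.png',np.hstack([cv2.resize(a,(400,300*a.shape[0]//150),interpolation=cv2.INTER_CUBIC)[:300].copy() if a.shape[0]==150 else np.zeros((300,400,3),np.uint8),cv2.resize(im,(400,300))]))
```

```text
1.0870388767405201 75 [-0.09  0.36  0.07  1.9  -0.03  0.88 -0.27]
expected rim px [318.45151265 121.99309831] 13.4833
14.5667 [ 0.32  0.36  0.16  1.9  -0.07  0.88  0.25]
```

View pics/v45.png

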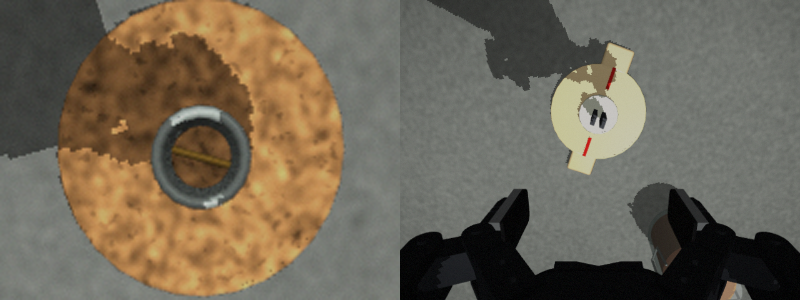

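Run:
```python
from h import *
c,im,D=load('w4'); hsv=cv2.cvtColor(im,cv2.COLOR_BGR2HSV)
# rim: grey ring
m=cv2.inRange(hsv,(0,0,0),(180,90,255)); k=np.zeros_like(m); cv2.circle(k,(319,125),27,255,-1); m&=k
q=cv2.convexHull(max(cv2.findContours(m,cv2.RETR_EXTERNAL,cv2.CHAIN_APPROX_NONE)[0],key=cv2.contourArea)); e=cv2.fitEllipse(q)
rim=onplane(c,*e[0],.074); print('rim',e,rim.round(4), 'fk mid',np.load('mid.npy').round(4))
# depth of rim
vv,uu=np.nonzero(m); Z=[bydepth(c,u,v,D[v,u])[2] for u,v in zip(uu,vv) if D[v,u]>0]; print('rim z p90',np.percentile(Z,90).round(4))
# tang by hue
k=np.zeros_like(m); cv2.circle(k,(319,125),14,255,-1)
b=cv2.inRange(hsv,(19,100,30),(35,255,255))&k; vv,uu=np.nonzero(b); print('tang px',len(uu))
P=np.array([onplane(c,u,v,.007)[:2] for u,v in zip(uu,vv)]); d=np.linalg.svd(P-P.mean(0))[2][0]; print('tang dir',np.degrees(np.arctan2(d[1],d[0]))%180,'mean',P.mean(0).round(4),np.std((P-P.mean(0))@[-d[1],d[0]]).round(4))
# press
c,im,D=load('w5'); hsv=cv2.cvtColor(im,cv2.COLOR_BGR2HSV)
m=(cv2.inRange(hsv,(0,150,60),(6,255,255))|cv2.inRange(hsv,(174,150,60),(180,255,255))); k=np.zeros_like(m); k[60:300,230:400]=255; m&=k
vv,uu=np.nonzero(m); P=np.array([onplane(c,u,v,.012)[:2] for u,v in zip(uu,vv)]); 
lab=P@[0,1.]; _,L,C=cv2.kmeans(P.astype(np.float32),2,None,(3,50,1e-7),5,cv2.KMEANS_PP_CENTERS)
d=C[0]-C[1]; print('stripes',C.round(4),'mid',C.mean(0).round(4),'dir',np.degrees(np.arctan2(d[1],d[0]))%180, 'len',np.linalg.norm(d).round(4),'rms',np.std((P-P.mean(0))@[-d[1],d[0]]/np.linalg.norm(d)).round(4))
# seat white
m=cv2.inRange(hsv,(0,0,110),(180,32,255)); k=np.zeros_like(m); cv2.circle(k,(318,185),36,255,-1); m&=k
q=cv2.convexHull(np.vstack(cv2.findContours(m,cv2.RETR_EXTERNAL,cv2.CHAIN_APPROX_NONE)[0])); e=cv2.fitEllipse(q); print('seat',e,onplane(c,*e[0],.020).round(4))
o=ray(c,320,240)[0]; print('cam',o)
# rod top: points by depth z>.06
pts=[];px=[]
for v in range(150,230):
    for u in range(270,370):
        if D[v,u]>0:
            X=bydepth(c,u,v,D[v,u])
            if X[2]>.062: pts.append(X);px.append((u,v))
pts=np.array(pts);px=np.array(px); print('rod tip n',len(pts),'mean',pts.mean(0).round(4),'bbox mid',((pts.max(0)+pts.min(0))/2).round(4),'px',px.mean(0), 'z',np.percentile(pts[:,2],[10,50,95]).round(4)); 
# top view rod tip
cv2.imwrite('pics/rod.png',np.hstack([cv2.resize(im[150:220,280:360],(480,420),interpolation=cv2.INTER_CUBIC),cv2.resize(load('w4')[1][85:155,280:320+13],(318,420),interpolation=cv2.INTER_CUBIC)]))
```

```text
rim ((318.0791015625, 123.9848403930664), (49.84893035888672, 51.830562591552734), 178.85520935058594) [0.5767 0.0248 0.074 ] fk mid [0.5772 0.0258 0.0386]
rim z p90 0.0739
tang px 90
tang dir 150.2340251464175 mean [0.577  0.0242] 0.0007
stripes [[ 0.5109 -0.2307]
 [ 0.4605 -0.3052]] mid [ 0.4857 -0.268 ] dir 55.944073 len 0.09 rms 0.0011
seat ((317.2347717285156, 183.04518127441406), (62.08852767944336, 62.39439010620117), 42.85770034790039) [ 0.4858 -0.2676  0.02  ]
cam [ 0.49703183 -0.22535907  0.30922014]
rod tip n 253 mean [ 0.4858 -0.2679  0.0667] bbox mid [ 0.4855 -0.2682  0.0665] px [317.3201581  194.45454545] z [0.0646 0.0659 0.0702]
```

View pics/rod.png

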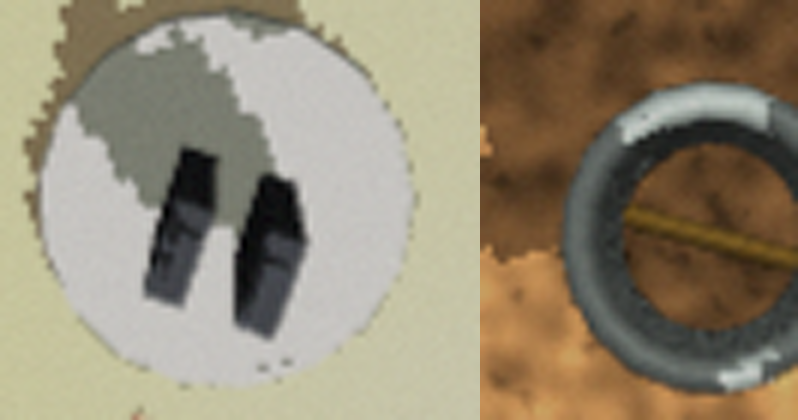

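Press measures agree: stripes' midpoint (0.4857,-0.2680), seat circle (0.4858,-0.2676), rod tip by depth (0.4858,-0.2679). The slot runs at 55.9° and the tang at 150.2°. The rim is at z 74 mm, as expected. Regrasping tool-down with jaws on the flats (150.2°+30k).

```bash
cat >> h.py <<'E'
PR=np.array([.4857,-.2678]); SLOT=55.9
def down(yh):
    a=np.radians(yh); return Rtool([0,0,-1],[np.cos(a),np.sin(a),0])
E
python3 - <<'E'
from h import *
rim=np.array([.5768,.0251]); best=None
for k in range(-6,6):
    g=150.2+30*k
    for dl in (85.7,-94.3):
        a=kin.inverse_kinematics([*rim,.12],q_of(down(g))); b=kin.inverse_kinematics([*PR,.16],q_of(down(g+dl)))
        if a is None or b is None: continue
        sc=max(np.abs(a-b).max(), abs(a[6]),abs(b[6])) 
        if best is None or sc<best[0]: best=(sc,g,dl,a,b)
print(best[:3],np.round(best[3],2),np.round(best[4],2))
_,g,dl,_,_=best; R=down(g)
env.reach([*rim,.16],q_of(R))
hit=env.movel([*rim,.056+.054],0.12,stop_force=8); print('hit',hit)
env.grip(0.02,f_grip=35); s=env.get_state(); print(s['opening'],s['tcp_pos'],s['force'],s['time'])
np.save('g.npy',[g,dl,s['tcp_pos'][2]])
env.movel([*rim,.27],0.15)
env.reach([*PR,.25],q_of(down(g+dl)))
s=env.get_state(); print(s['opening'],s['time'],np.round(s['qpos'],2))
c,im,D=snap('wrist','w6'); t=env.get_state()['tcp_pos'];R=R_now()
o=np.array([0,0,.036]); uv=proj(c,t+R@o); print('rim px exp',uv)
cv2.imwrite('pics/w6c.png',im)
E
```

```text
(np.float64(0.8427131415084768), 60.19999999999999, -94.3) [-0.01  0.56 -0.18  1.92  0.16  0.68  0.76] [ 0.24  0.47  0.2   1.98 -0.14  0.71 -0.08]
hit False
0.02911294147223982 [0.57705421 0.02508713 0.11050887] [-1.73150835 -0.39327134  4.66510768] 16.975
0.029375405540411702 19.3667 [ 0.23  0.34  0.2   1.91 -0.09  0.9  -0.12]
rim px exp [314.04797878 358.44821686]
```

View pics/w6c.png

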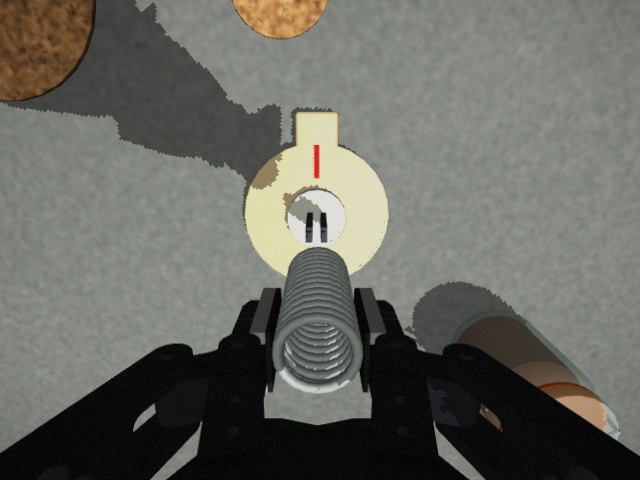

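Run:
```python
from h import *
c,im,D=load('w6'); s=env.get_state(); t=s['tcp_pos'];R=R_now()
hsv=cv2.cvtColor(im,cv2.COLOR_BGR2HSV)
inT=lambda u,v:R.T@(bydepth(c,u,v,D[v,u])-t)
def edge(v,zt):
    # left/right extents by depth: pixels closer than .2
    row=[u for u in range(255,385) if 0<D[v,u]<.2 and hsv[v,u,2]>70]; 
    return row
for v in (256,262,270,280): 
    r=edge(v,0); 
    if r: print(v,min(r),max(r),(min(r)+max(r))/2, inT(int(np.mean(r)),v).round(4))
# spring points in tool frame
P=np.array([inT(u,v) for v in range(245,400) for u in range(268,368) if 0<D[v,u]<.2 and hsv[v,u,2]>90])
print('z range',np.percentile(P[:,2],[1,99]).round(4))
top=P[P[:,2]<np.percentile(P[:,2],1)+.004]; print('rim bbox mid',((np.percentile(top,1,axis=0)+np.percentile(top,99,axis=0))/2).round(4),'size',(np.percentile(top,99,axis=0)-np.percentile(top,1,axis=0)).round(4))
for z0 in np.arange(.04,.1,.01):
    S=P[(P[:,2]>z0)&(P[:,2]<z0+.01)]
    if len(S)>20: print(z0.round(2),len(S),'y',np.percentile(S[:,1],[1,99]).round(4),np.percentile(S[:,1],[1,99]).mean().round(4),'x max',np.percentile(S[:,0],99).round(4))
# seat and stripe
m=cv2.inRange(hsv,(0,0,110),(180,32,255)); k=np.zeros_like(m); k[180:245,280:355]=255; m&=k
vv,uu=np.nonzero(m); top=(vv<225); r=np.array([(u,v) for u,v in zip(uu,vv)]); 
xs=[(r[r[:,1]==v,0].min()+r[r[:,1]==v,0].max())/2 for v in range(200,238)]; print('seat mid col',np.mean(xs))
for n,p in dict(seat=[*PR,.02],tip=[*PR,.07]).items():
    print(n,'proj',proj(c,p).round(1),'tool',(R.T@(np.array(p)-t)).round(4))
u=np.mean(xs); print('seat meas tool y',(R.T@(onplane(c,u,217,.02)-t)).round(4))
d=[(u,v) for v in range(195,246) for u in range(295,340) if hsv[v,u,2]<75]; d=np.array(d); print('rod cols',[(d[d[:,1]==v,0].min(),d[d[:,1]==v,0].max()) for v in (215,225,235,239)])
```

```text
256 296 340 318.0 [0.0148 0.0014 0.0918]
262 291 344 317.5 [0.0136 0.001  0.0872]
270 288 347 317.5 [0.0137 0.001  0.0775]
280 286 349 317.5 [0.0137 0.001  0.0672]
z range [0.0363 0.1029]
rim bbox mid [0.0003 0.0009 0.0375] size [0.0278 0.0277 0.0031]
0.04 1297 y [-0.0105  0.0121] 0.0008 x max 0.0145
0.05 1131 y [-0.0106  0.0122] 0.0008 x max 0.0146
0.06 830 y [-0.0107  0.0119] 0.0006 x max 0.0146
0.07 552 y [-0.0108  0.015 ] 0.0021 x max 0.0146
0.08 302 y [-0.0109  0.0152] 0.0021 x max 0.0145
0.09 253 y [-0.0129  0.0152] 0.0011 x max 0.0147
seat mid col 316.38157894736844
seat proj [316.  218.4] tool [-2.100e-03  2.000e-04  2.298e-01]
tip proj [315.8 236. ] tool [-0.0021  0.0002  0.1798]
seat meas tool y [-0.001   0.0004  0.2298]Traceback (most recent call last):
  File "<stdin>", line 26, in <module>
    return umr_minimum(a, axis, None, out, keepdims, initial, where)
ValueError: zero-size array to reduction operation minimum which has no identity
```

Spring-to-rod alignment in the camera is within 0.7 mm, and the jaws sit across the slot. Descending with force watch: the tip is expected at TCP z 0.1765 and the seat at 0.1265.

Run:
```python
from h import *
g,dl,zg=np.load('g.npy'); R=down(g+dl); T=PR-.0006*R[:2,1]
env.movel([*T,.184],0.12); env.dwell(.15); s=env.get_state(); print('pre',s['tcp_pos'].round(4),T.round(4),s['force'].round(2),'yaw',np.degrees(np.arctan2(*R_now()[[1,0],1])).round(2),g+dl)
f0=s['force']
hit=env.movel([*T,.1235],0.03,stop_force=4)
s=env.get_state(); print('hit',hit,s['tcp_pos'].round(4),(s['force']-f0).round(2),s['torque'].round(3),s['opening'],s['time'])
```

```text
pre [ 0.4858 -0.2677  0.1849] [ 0.4852 -0.2675] [-0.03  0.02 -0.14] yaw -34.1 -34.10000000000001
hit True [ 0.4852 -0.2675  0.1265] [-0.13 -0.22  5.45] [ 0.065  0.165 -0.007] 0.029445206489096792 21.9917
```

Contact at exactly the seat height (0.1265), no snag. I'll check for slip in the hand, release, back off and look.

Run:
```python
from h import *
c,im,D=snap('wrist','w7'); t=env.get_state()['tcp_pos'];R=R_now(); hsv=cv2.cvtColor(im,cv2.COLOR_BGR2HSV)
P=np.array([bydepth(c,u,v,D[v,u]) for v in range(245,400) for u in range(268,368) if 0<D[v,u]<.2 and hsv[v,u,2]>90])
zt=np.percentile(P[:,2],99); print('rim z world',zt.round(4)) 
if zt<.094:
    p=env.get_state()['tcp_pos']; env.grip(0.04); env.grip(0.085); env.movel([p[0],p[1],.24],0.15)
    # view from straight above spring
    x=R[:,0]; env.reach(np.r_[PR-.06*x[:2],.24],q_of(R)); env.dwell(.3)
    c,im,D=snap('wrist','w8'); uv=proj(c,[*PR,.09]).astype(int); print(uv,env.get_state()['time'])
    cs,si,_=snap('scene','s8'); ct,ti,_=snap('top','t8')
    u,v=uv; a=cv2.resize(im[max(0,v-70):max(0,v-70)+140,u-70:u+70],(400,400),interpolation=cv2.INTER_CUBIC)
    u,v=proj(cs,[*PR,.05]).astype(int); b=cv2.resize(si[v-40:v+40,u-40:u+40],(400,400),interpolation=cv2.INTER_CUBIC)
    cv2.imwrite('pics/fin.png',np.hstack([a,b]))
    P=[]
    for vv in range(max(0,uv[1]-30),uv[1]+30):
        for uu in range(uv[0]-35,uv[0]+35):
            if D[vv,uu]>0:
                X=bydepth(c,uu,vv,D[vv,uu])
                if X[2]>.08: P.append(X)
    P=np.array(P); print('rim after: z',np.percentile(P[:,2],[50,95]).round(4),'ctr',((P.max(0)+P.min(0))/2).round(4))
    t1=load('top1')[1]; d=(cv2.absdiff(ti,t1).max(2)>45)
    for n,(u,v) in dict(jar_a=(100,242),jar_b=(518,246),scoop=(361,174),paddle=(245,162),turntable=(206,268)).items(): print(n,'changed px',d[v-22:v+22,u-30:u+30].sum())
```

```text
rim z world 0.0902
[315 147] 24.4333
rim after: z [0.089  0.0903] ctr [ 0.4863 -0.2681  0.086 ]
jar_a changed px 0
jar_b changed px 404
scoop changed px 0
paddle changed px 0
turntable changed px 305
```

View pics/fin.png

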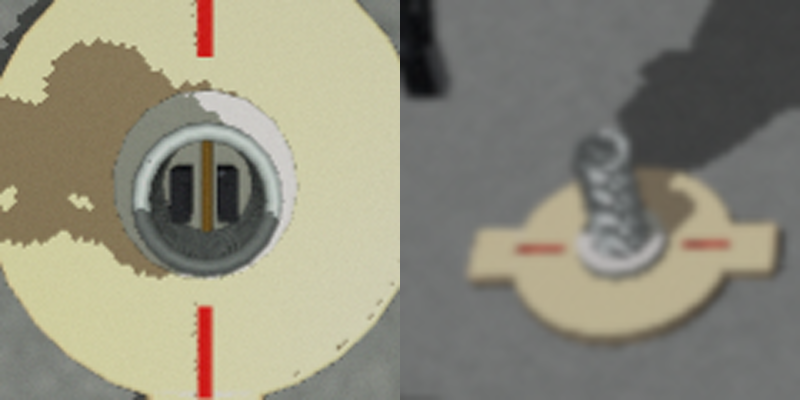

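The tang (brass line) sits in the slot between the prongs and the spring is down on its seat. The 404 changed pixels at jar_b need a check for occlusion, shadow or motion.

Run:
```python
from h import *
a=load('scene0')[1];b=load('s8')[1]; d=cv2.absdiff(a,b).max(2)>45
for n,(x0,y0,x1,y1) in dict(jar_b=(125,300,180,362),jar_a=(422,162,462,212),scoop=(295,300,340,345),paddle=(375,258,450,305)).items(): print(n,d[y0:y1,x0:x1].sum())
p,q=load('top1')[1],load('t8')[1]; cv2.imwrite('pics/jb.png',cv2.resize(np.hstack([p[200:300,400:560],q[200:300,400:560]]),(800,250)))
```

```text
jar_b 0
jar_a 0
scoop 0
paddle 0
```

View pics/jb.png

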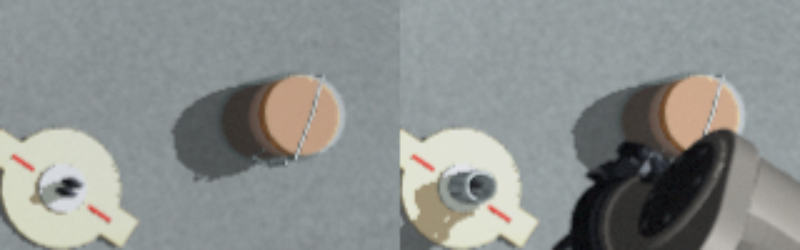

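jar_b hasn't moved; the arm only covers part of it in the top view. Handing in.

```bash
python3 -c "
from h import *
s=env.get_state(); print(s['time'],s['force'].round(2)); job.job_done()"
```

```text
24.5333 [-0.8   0.74  0.34]
the job is handed in; nothing more can be done
```

The job is done and handed in at 24.5 s of the 58 s. I lifted the spring from the wire rest and stood it upright, tang end down, on the middle-sized cork mat. After letting go, I took it again from above, with the jaws on the flats. I threaded it over the slotted rod without a snag, so no twist was needed, held it until it reached the seat, and released it.

**Last checks:**
- **Seating:** contact came at exactly the expected seat height, with about 5 N. After release the top of the spring is at 90 mm, which is seat plus spring length. Its centre is within 1 mm of the press axis, and the wrist picture shows the tang in the slot between the prongs.
- **Other objects:** in the scene picture nothing changed around the jars, scoop and paddle.
- **Disagreement:** the top picture showed changed pixels at jar_b. A crop showed this was the arm covering part of the jar, not the jar moving. The 305 changed pixels at the turntable fit the spring having left it; I didn't check them separately.

I viewed 9 pictures.

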